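# Swing the clamp bar home on a plate imager

## Task

On the low plate imager, swing the long aluminium clamp bar shut by pushing the blue post at its free end until the bar is fully home against the red stop, so that the bar pushes the well plate flush against the fixed rail behind it. Do not touch that well plate with the gripper - let the bar move it - and do not knock over or shift the other things around. Leave the bar shut and the well plate lying flat against the rail.

Things in the scene. Friction and masses are not known exactly. Their poses are not given: they have to be found in the camera images.
- imager: low plate imager, fixed: white body, dark deck 260 x 220 mm, deck top 40 mm above the bench. Origin on the bench under the centre of the plate pocket; deck spans x -130..130, y -130..90 in its frame. x runs along the pocket: pivot pin at the +x end, red stop at the -x end. Pocket sides: rail at -y, clamp bar at +y; end lips (8 mm high) at x = +-70 mm. z up
- pivot (a point): centre of the pin about which the clamp bar turns (vertical axis), fixed to the imager at x = 92, y = 51.5, 50 mm above the bench
- rail (a point): middle of the inner face, at its top edge, of the fixed aluminium rail (150 mm long, 10 mm thick, 12 mm high) that the well plate must lie against: x = 0, y = -43, 52 mm above the bench
- stop (a point): middle of the face, towards the bar, of the red stop block (22 x 18 mm, 14 mm high): x = -86, y = 43.5, 47 mm above the bench
- post (a point): centre of the upright blue post on the bar's free end (16 mm diameter, 40 mm tall, from 56 to 96 mm above the bench; this point is at 76 mm), 176 mm from the pin. Pushing it on its outer side, square to the bar, closes the bar. Shut, it stands at x = -84, y = 51.5 mm in the imager's frame
- swing_bar (a joint): angle (rad) of the aluminium clamp bar (196 x 16 x 12 mm, top 56 mm above the bench; ends 12 mm past the post): 0 = shut against the red stop, lying from the pin along the imager's -x; grows (to 1.3) as the free end swings out to the imager's +y (clockwise from above). Friction holds it where it is left (about 0.6 N at the post); no spring
- well_plate_mid (a point): centre of the loose lidded 24-well plate in the pocket, white and clear, 128 x 85.5 x 20 mm high, about 110 g, on the deck (top 60 mm above the bench); x along its long side. Starts a few mm off the rail, slightly turned. Flush against the rail, its centre is at y = 0 in the imager's frame
- media_bottle: bystander: capped bottle, 60 mm diameter, 120 mm tall, standing on the bench beyond the bar's swing; origin at the centre of its underside
- dish: bystander: round covered dish, 63 mm diameter, 17 mm high, on the imager's deck behind the rail; origin at the centre of its underside
- tip_box: bystander: blue box with clear lid, 122 x 87 x 67 mm, on the bench; origin at the centre of its underside
- flask: bystander: clear flat flask with red cap, about 150 x 80 x 35 mm, on the bench; origin under the centre of its flat part
- spare_plate: bystander: a second well plate like the first, lying on the open bench; origin at the centre of its underside
- pipette: bystander: hand pipette, about 240 mm long, 22 mm high, lying on the bench beyond the imager; origin on its underside
There are look-alikes about, which are no part of the job. What is shaped like the part that bears well_plate_mid but brown or orange is not meant.

How it is judged:
By the outcome, as a careful person would: the job done as asked, in the order asked, and still so for the second after the job is handed in, with the robot touching nothing.
It also fails if it takes over 38 s, if anything falls off the work surface, if the arm or the gripper's body presses on something with over 40 N, if the wrist force passes 120 N, or if a joint passes its speed limit or range.

## Robot

A 6-joint arm with a two-finger parallel gripper is mounted at the origin on the work surface. World frame = base frame: x ahead of the robot, y to its left, z up, the work surface at z = 0. Lengths are in m, angles in degrees, forces in N, time in s.
With the tool pointing down it reaches from about 0.3 to 0.75 m from the base axis. Payload 8.5 kg.
Tool frame: the origin (TCP) lies on the centre line of the jaws, within the pads' length; the fingertips stand 19 mm ahead of it and the grasp point (between the pads) is the TCP (env.tcp_to_tips is the z of the fingertips in the tool frame, in m); z points along the fingers, y is the line along which they close (so a half turn about z gives the same grasp; the last joint's range is limited). The gripper opens to 85 mm and grips with 20 to 120 N. Pads are 22 mm wide; open, the fingers measure 114 mm over their backs; the gripper's body (76 mm by 85 mm) begins 54 mm behind the grasp point. The pads swing forward as they close: fully open they stand 13 mm farther back than shut.
Start: joints at [-86.935, 21.807, 74.336, -0, 83.858, -12.336], TCP at [0.146, -0.53, 0.25] pointing down, gripper open.
Joint ranges: [-178.18, 178.18], [-50.72, 133.34], [12.68, 142.11], [-81.47, 261.47], [9.98, 163.14], [-165.26, 165.26]. Speed limits (degrees/s): [136.94, 136.94, 180, 180, 180, 180].

## Interface

Orientations are given as a 3x3 rotation matrix whose columns are the frame's x, y, z axes.
In Python, from rig import env gives the robot as it stands.
- The arm moves only by the tool servo_tool, never from a script. Its argument "steps" is a list of rows, each an object of numbers: "tx", "ty", "tz": the shift along the world's x, y, z in cm; "yaw": the turn about the world's z in degrees; "claw": the finger opening in cm, from 0 to 8.54. In form: [{"tx": .., "ty": .., "tz": .., "yaw": .., "claw": ..}, ...]. A call has 1 to 20 rows; each row shifts and turns the commanded pose from where the row before left it; what a row does not reach is not made up. A row lasts 1/10 s, in which the tool goes at most 50 mm and 8.59 degrees, less where a joint would pass 70% of its speed; a pose out of reach is approached as far as the arm can. A call with a gripper value outside its range is refused whole. The fingers move at their own pace and stop on an object; "newtons" is the grip in N (left out, the last holds). Time passes only in rows, so rows that do not move let the fingers close. It gives the time, the measured TCP pose, the force, the opening and the grip force at its end, in the units of the state.
- env.observe(): the state, without advancing time (a new reading comes with each control period).
- env.get_image(name): name is "scene" or "side" or "wrist"; returns (picture, depth): 480x640x3 uint8, red, green, blue; 480x640 float32, m along the optical axis (not along the pixel's ray), 0 where there is no reading.
- env.camera_model(name): a dict with "fovy" (degrees; the focal length in pixels is half the picture's height over the tangent of half this angle, whatever the lens; pixels are square), "cx", "cy" (the principal point, pixels), "dist_coeffs" ([k1, k2, p1, p2, k3] as OpenCV has them; the pictures are not rectified), "T" (4x4, takes a point from camera to world coordinates). Camera axes: x right, y down, z forward; pixel columns grow to the right and rows downward; lengths in m; the calibration is good to about 2 mm. A picture is of the moment at which its call begins: read the wrist's pose just before it. camera_model takes no time and is no camera call; for the wrist camera it gives the pose at the moment of the call.
- env.close_job(): hands the job in; it is judged then, once.
The state is a dict: "time_s": time; "q": joint angles; "qvel": joint speeds; "joint_efforts": joint torques, N m; "position": TCP position; "tool_rot": TCP orientation; "ft_force": force on the tool from outside, world axes, zero at the start; "wrist_torque": the same for the moment, N m; "grip_width": finger opening in m; "gripper_force": force on a finger pad.
Only numpy, scipy, OpenCV 4.12 (cv2) and the standard library are available. Lean on these libraries where they do the work, as an engineer would, in place of code of your own. Each camera call takes 0.05 s, during which the arm holds its last target. There are 200 camera calls.

## Working session

There is one attempt and no reset: what is moved stays moved. The work goes in short steps, Python scripts to look and compute and a tool call to move; the robot and the scene stay as the last step left them, time stands still between calls to the robot, and variables do not carry over. Pictures are saved under pics/ and viewed, at most 10 in all, crops included, and the job is handed in when it is done.

Besides the shell and the picture viewer there is one more tool, called as a command line: name --argument value ..., lists and objects as JSON in quotes. servo_tool: Moves the arm, as the interface text tells. Its arguments: {"type":"object","properties":{"steps":{"type":"array"},"newtons":{"type":"number"}},"required":["steps"]}

```bash
mkdir -p pics; cat > h.py <<'E'
import numpy as np, cv2
from rig import env
def K(m):
    f=240/np.tan(np.radians(m["fovy"]/2)); return np.array([[f,0,m["cx"]],[0,f,m["cy"]],[0,0,1.]])
def ray(m,u,v):
    p=cv2.undistortPoints(np.array([[[u,v]]],float),K(m),np.array(m["dist_coeffs"],float))[0,0]
    T=np.array(m["T"]); return T[:3,3],T[:3,:3]@np.array([p[0],p[1],1.])
def atz(m,u,v,z):
    o,d=ray(m,u,v); return o+d*(z-o[2])/d[2]
def proj(m,P):
    T=np.linalg.inv(np.array(m["T"])); P=np.atleast_2d(P)@T[:3,:3].T+T[:3,3]
    return cv2.projectPoints(P,np.zeros(3),np.zeros(3),K(m),np.array(m["dist_coeffs"],float))[0][:,0]
def snap(n,f):
    a,d=env.get_image(n); cv2.imwrite(f"pics/{f}.png",a[:,:,::-1]); np.savez(f"pics/{f}.npz",a=a,d=d,m=np.array(env.camera_model(n),dtype=object)); return a,d
E
python3 -c "
from h import *
a,_=snap('scene','s0'); b,_=snap('side','d0'); 
for n in('scene','side'): print(np.round(env.camera_model(n)['T'],3).tolist())"
```

```text
[[-0.776, 0.358, -0.52, 1.16], [0.631, 0.443, -0.637, 0.772], [0.002, -0.822, -0.569, 0.752], [0.0, 0.0, 0.0, 1.0]]
[[0.981, -0.135, 0.143, 0.303], [-0.196, -0.629, 0.752, -1.148], [-0.012, -0.765, -0.644, 1.07], [0.0, 0.0, 0.0, 1.0]]
```

View pics/s0.png

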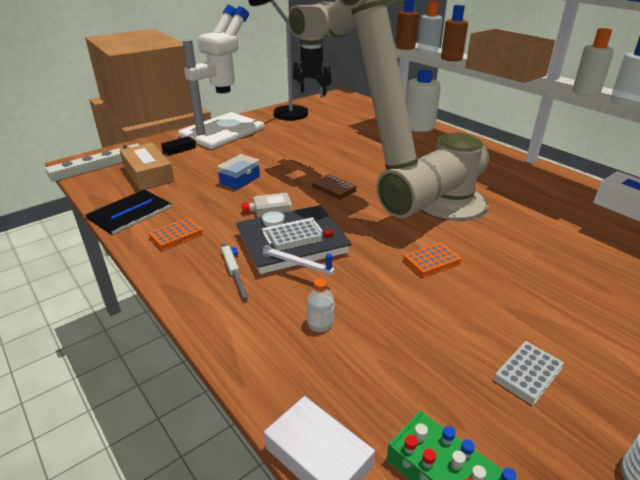

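View pics/d0.png

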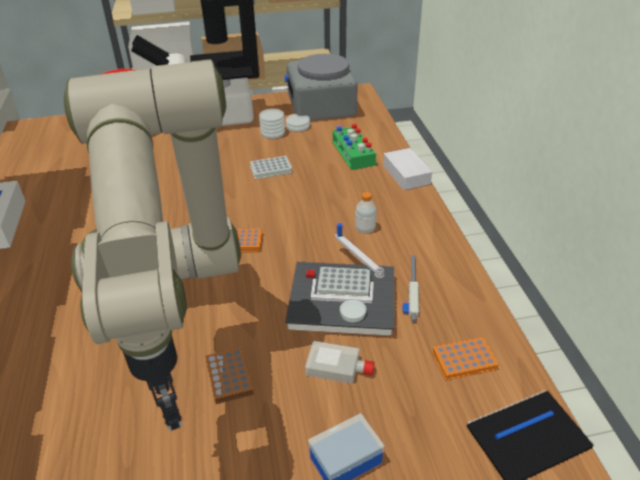

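Scene view: the imager is at (293,238), with the blue post at (329,262), pivot at (266,251), red stop at (327,233) and white plate at (293,234). Side view: post (340,230), pivot (379,271), stop (310,273), plate (344,280).

Possible look-alikes are the orange plates at scene (176,233) and (432,259), the brown one at (334,186), and the spare white plate on the bench at (529,372). The one I want is the white plate in the imager pocket. I'll check it in a close crop.

```bash
python3 -c "
import cv2,numpy as np
a=cv2.imread('pics/s0.png')[190:310,225:365]; b=cv2.imread('pics/d0.png')[215:345,275:405]
a=cv2.resize(a,None,fx=4,fy=4,interpolation=2); b=cv2.resize(b,None,fx=4.6,fy=4.6,interpolation=2)
cv2.imwrite('pics/c1.png',a);cv2.imwrite('pics/c2.png',b)"
```

```text
(no output)
```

View pics/c1.png

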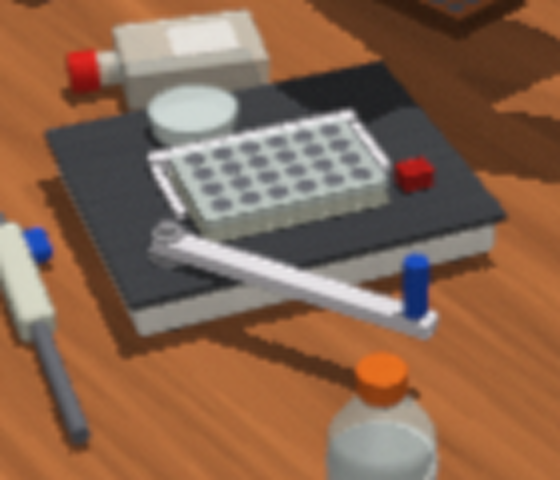

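View pics/c2.png

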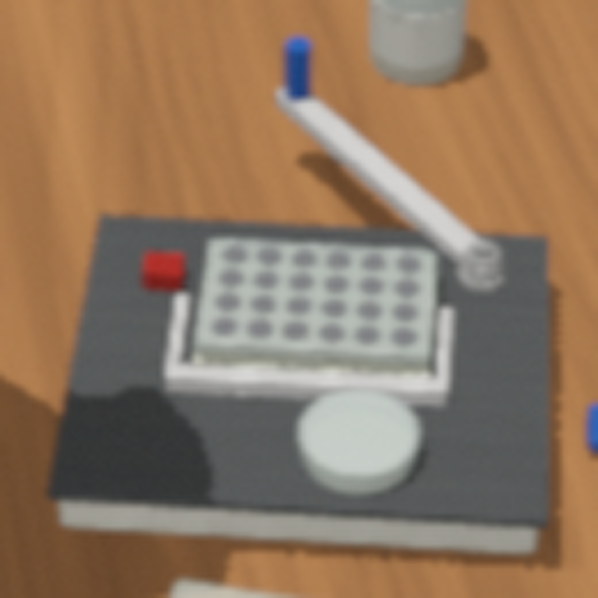

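The crops confirm it: a white plate in the pocket, with the bar about 35° open and the post standing off the deck on the bottle's side. Next I'll fit the imager pose from the deck corners in both views and triangulate the post.

```bash
cat > fit.py <<'E'
from h import *
from scipy.optimize import least_squares
ms,md=env.camera_model('scene'),env.camera_model('side')
S=lambda p:(np.array(p,float)+.5)/4+[225,190]-.5
D=lambda p:(np.array(p,float)+.5)/4.6+[275,215]-.5
loc=np.array([[-130,90],[130,90],[130,-130],[-130,-130]])/1e3
cs=S([[505,213],[135,307],[47,132],[385,63]]); cd=D([[102,217],[547,238],[547,522],[52,497]])
for m,c in((ms,cs),(md,cd)): print(np.round([atz(m,*p,.04)[:2] for p in c],4).tolist())
def W(x,P):
    P=np.atleast_2d(P); c,s=np.cos(x[2]),np.sin(x[2]); return np.c_[P[:,:2]@np.array([[c,s],[-s,c]])+x[:2],P[:,2]]
L=np.c_[loc,np.full(4,.04)]
r=least_squares(lambda x:np.r_[proj(ms,W(x,L))-cs,proj(md,W(x,L))-cd].ravel(),[.6,0,np.arctan2(*(atz(md,*cd[1],.04)-atz(md,*cd[0],.04))[[1,0]])])
x=r.x; print('imager',x[:2].round(4),np.degrees(x[2]).round(2),'res px',r.fun.round(1))
# post top z .096, bottom .056
pt=[(ms,S([416,260])),(md,D([298,44]))]
for z,(a,b) in((.096,([416,260],[298,44])),(.056,([415,312],[299,94]))):
    print(z,atz(ms,*S(a),z).round(4),atz(md,*D(b),z).round(4))
th=least_squares(lambda t:np.r_[[proj(m,W(x,[[.092-.176*np.cos(t[0]),.0515+.176*np.sin(t[0]),.096]]))[0]-p for m,p in pt]].ravel(),[.6])
print('theta',th.x,th.fun.round(1))
for t in np.append(np.arange(0,th.x[0],.15),th.x[0]):
    n=np.array([np.sin(t),np.cos(t)]) # outward normal
    P=np.array([.092-.176*np.cos(t),.0515+.176*np.sin(t)])
    print(round(t,2),W(x,[[*P,.076]])[0].round(4),'normal',W([0,0,x[2]],[[*n,0]])[0,:2].round(3))
print('bottle',atz(md,366,226,0).round(3), atz(ms,320,284,.12).round(3))
o=env.observe(); print(o['position'],np.round(o['tool_rot'],3).tolist(),o['time_s'])
E
python3 fit.py
```

```text
[[0.4489, 0.0222], [0.6951, -0.0454], [0.633, -0.2558], [0.3864, -0.181]]
[[0.4467, 0.017], [0.6935, -0.0544], [0.6318, -0.2642], [0.3861, -0.1945]]
imager [ 0.5449 -0.1012] -16.23 res px [ 0.9 -0.6 -1.2 -1.1 -1.3 -0.9 -1.1 -1.4 -0.8 -1.   0.2 -0.9  0.4 -0.7
 -1.3 -1.3]
0.096 [0.5783 0.0845 0.096 ] [0.5771 0.0825 0.096 ]
0.056 [0.5772 0.0829 0.056 ] [0.5784 0.0848 0.056 ]
theta [0.87814904] [ 0.1 -0.2  0.  -0.4]
0.0 [ 0.4787 -0.0282  0.076 ] normal [0.279 0.96 ]
0.15 [ 0.4879 -0.0035  0.076 ] normal [0.42  0.908]
0.3 [0.5007 0.0195 0.076 ] normal [0.551 0.835]
0.45 [0.5169 0.0404 0.076 ] normal [0.669 0.743]
0.6 [0.536  0.0586 0.076 ] normal [0.773 0.635]
0.75 [0.5575 0.0738 0.076 ] normal [0.859 0.512]
0.88 [0.5776 0.084  0.076 ] normal [0.917 0.398]
bottle [0.68  0.178 0.   ] [0.68  0.178 0.12 ]
[ 0.14606107 -0.53001483  0.24977791] [[0.964, 0.266, -0.0], [0.266, -0.964, 0.001], [0.0, -0.001, -1.0]] 0.1
```

servo_tool --steps '[{"tx": 2.6, "ty": 3.5, "yaw": 0.45, "claw": 0}, {"tx": 2.6, "ty": 3.5, "yaw": 0.45, "claw": 0}, {"tx": 2.6, "ty": 3.5, "yaw": 0.45, "claw": 0}, {"tx": 2.6, "ty": 3.5, "yaw": 0.45, "claw": 0}, {"tx": 2.6, "ty": 3.5, "yaw": 0.45, "claw": 0}, {"tx": 2.6, "ty": 3.5, "yaw": 0.45, "claw": 0}, {"tx": 2.6, "ty": 3.5, "yaw": 0.45, "claw": 0}, {"tx": 2.6, "ty": 3.5, "yaw": 0.45, "claw": 0}, {"tx": 2.6, "ty": 3.5, "yaw": 0.45, "claw": 0}, {"tx": 2.6, "ty": 3.5, "yaw": 0.45, "claw": 0}, {"tx": 2.6, "ty": 3.5, "yaw": 0.45, "claw": 0}, {"tx": 2.6, "ty": 3.5, "yaw": 0.45, "claw": 0}, {"tx": 2.6, "ty": 3.5, "yaw": 0.45, "claw": 0}, {"tx": 2.6, "ty": 3.5, "yaw": 0.45, "claw": 0}, {"tx": 2.6, "ty": 3.5, "yaw": 0.45, "claw": 0}, {"tx": 2.6, "ty": 3.5, "yaw": 0.45, "claw": 0}, {"tx": 2.6, "ty": 3.5, "yaw": 0.45, "claw": 0}, {"tx": 3.0, "ty": 3.7, "yaw": 0.45, "claw": 0}, {"claw": 0}, {"claw": 0}]'

```text
invalid input at $.steps[0]: expected keys tx, ty, tz, yaw, claw
```

```bash
python3 -c "
from h import *
o=env.observe(); print(o['position'],np.round(o['tool_rot'],3).tolist(),o['time_s'],o['grip_width'],env.tcp_to_tips,np.round(o['q']),o['ft_force'])
snap('wrist','w1')"
```

```text
[ 0.14606107 -0.53001483  0.24977791] [[0.964, 0.266, -0.0], [0.266, -0.964, 0.001], [0.0, -0.001, -1.0]] 0.1 0.08536610382662145 0.019 [-87.  22.  74.  -0.  84. -12.] [ 0.59036786  0.19921971 -0.61252281]
```

View pics/w1.png

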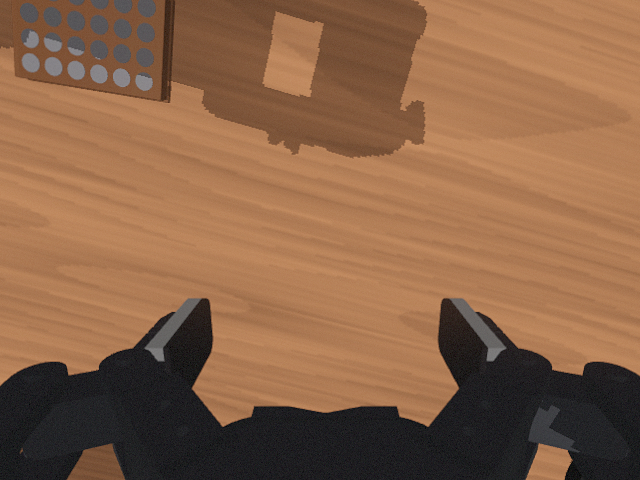

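The move was refused because each row needs all five keys. The arm hasn't moved, and the picture shows only bare bench and the brown plate at (95,40). I'll send it again with complete rows.

servo_tool --steps '[{"tx": 2.6, "ty": 3.5, "tz": 0, "yaw": 0.45, "claw": 0}, {"tx": 2.6, "ty": 3.5, "tz": 0, "yaw": 0.45, "claw": 0}, {"tx": 2.6, "ty": 3.5, "tz": 0, "yaw": 0.45, "claw": 0}, {"tx": 2.6, "ty": 3.5, "tz": 0, "yaw": 0.45, "claw": 0}, {"tx": 2.6, "ty": 3.5, "tz": 0, "yaw": 0.45, "claw": 0}, {"tx": 2.6, "ty": 3.5, "tz": 0, "yaw": 0.45, "claw": 0}, {"tx": 2.6, "ty": 3.5, "tz": 0, "yaw": 0.45, "claw": 0}, {"tx": 2.6, "ty": 3.5, "tz": 0, "yaw": 0.45, "claw": 0}, {"tx": 2.6, "ty": 3.5, "tz": 0, "yaw": 0.45, "claw": 0}, {"tx": 2.6, "ty": 3.5, "tz": 0, "yaw": 0.45, "claw": 0}, {"tx": 2.6, "ty": 3.5, "tz": 0, "yaw": 0.45, "claw": 0}, {"tx": 2.6, "ty": 3.5, "tz": 0, "yaw": 0.45, "claw": 0}, {"tx": 2.6, "ty": 3.5, "tz": 0, "yaw": 0.45, "claw": 0}, {"tx": 2.6, "ty": 3.5, "tz": 0, "yaw": 0.45, "claw": 0}, {"tx": 2.6, "ty": 3.5, "tz": 0, "yaw": 0.45, "claw": 0}, {"tx": 2.6, "ty": 3.5, "tz": 0, "yaw": 0.45, "claw": 0}, {"tx": 2.6, "ty": 3.5, "tz": 0, "yaw": 0.45, "claw": 0}, {"tx": 3.0, "ty": 3.7, "tz": 0, "yaw": 0.45, "claw": 0}, {"tx": 0, "ty": 0, "tz": 0, "yaw": 0, "claw": 0}, {"tx": 0, "ty": 0, "tz": 0, "yaw": 0, "claw": 0}]'

```text
time_s: 2.15
position: [0.618, 0.1024, 0.2494]
tool_rot: [[0.916, 0.4, -0.002], [0.4, -0.916, -0.0], [-0.002, -0.0, -1.0]]
ft_force: [-0.3, -1.0, 0.2]
grip_width: -0.0002
gripper_force: 0.0
```

```bash
python3 -c "
from h import *
o=env.observe(); print(o['position'],np.round(o['tool_rot'],3).tolist(),o['time_s'],o['grip_width'],np.round(o['q']),o['ft_force'])
snap('wrist','w2')"
```

```text
[0.61800082 0.10240061 0.24942669] [[0.916, 0.4, -0.002], [0.4, -0.916, -0.0], [-0.002, -0.0, -1.0]] 2.15 -0.00020872494451171429 [-1. 30. 61. -0. 89. 65.] [-0.29835249 -0.9687227   0.20628051]
```

View pics/w2.png

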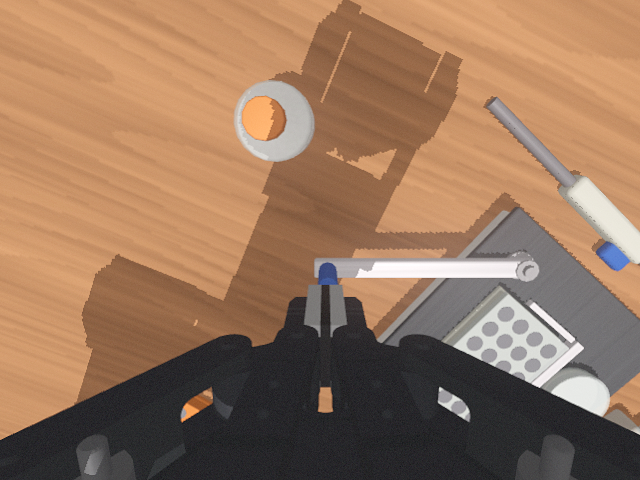

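The wrist view shows the bar horizontal, with the blue post top at (327,268), the pivot at (526,268) and the bottle at (275,120). I'll check the geometry against this.

```bash
python3 -c "
from h import *
m=env.camera_model('wrist'); print(np.round(m['T'],3).tolist())
print('post',atz(m,328,268,.09),'pivot',atz(m,526,268,.056),'bottle',atz(m,263,119,.12))
o=env.observe(); p=o['position']; R=o['tool_rot']
print('down',proj(m,[[p[0],p[1],.076],p+R[:,2]*.019]))
"
```

```text
[[0.4, -0.885, -0.24, 0.679], [-0.917, -0.386, -0.105, 0.127], [0.0, 0.262, -0.965, 0.374], [0.0, 0.0, 0.0, 1.0]]
post [0.58910902 0.08571579 0.09      ] pivot [ 0.64855742 -0.0804051   0.056     ] bottle [0.67407745 0.16856088 0.12      ]
down [[324.13889845 223.98206981]
 [323.372791   306.15352049]]
```

The post and pivot agree to within 3 mm. Next I'll descend about 20 mm clear of the post's outer side.

servo_tool --steps '[{"tx": 0, "ty": 0, "tz": -3, "yaw": 0, "claw": 0}, {"tx": 0, "ty": 0, "tz": -3, "yaw": 0, "claw": 0}, {"tx": 0, "ty": 0, "tz": -3, "yaw": 0, "claw": 0}, {"tx": 0, "ty": 0, "tz": -3, "yaw": 0, "claw": 0}, {"tx": 0, "ty": 0, "tz": -2.5, "yaw": 0, "claw": 0}, {"tx": 0, "ty": 0, "tz": -1.4, "yaw": 0, "claw": 0}, {"tx": 0, "ty": 0, "tz": 0, "yaw": 0, "claw": 0}, {"tx": 0, "ty": 0, "tz": 0, "yaw": 0, "claw": 0}]'

```text
time_s: 3.0
position: [0.6181, 0.1009, 0.0923]
tool_rot: [[0.918, 0.398, 0.001], [0.398, -0.918, -0.0], [0.001, 0.0, -1.0]]
ft_force: [0.3, -0.4, 0.2]
grip_width: -0.0001
gripper_force: 0.0
```

```bash
python3 -c "
from h import *
a,d=snap('wrist','w3')"
```

```text
(no output)
```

View pics/w3.png

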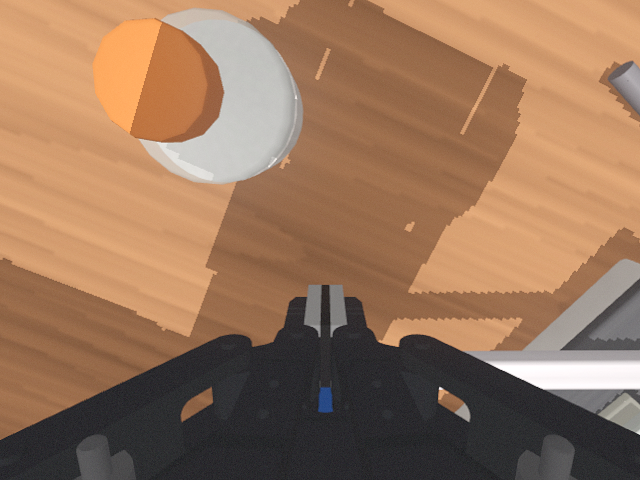

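The post shows centred through the finger slot at (325,400), on the inner side as intended. Next I'll compute the arc.

```bash
cat > arc.py <<'E'
import numpy as np,sys
x=[.5449,-.1012,np.radians(-16.23)]
def tool(t,d):
    p=np.array([.092-.176*np.cos(t)+d*np.sin(t),.0515+.176*np.sin(t)+d*np.cos(t)])
    c,s=np.cos(x[2]),np.sin(x[2]); return np.r_[np.array([[c,-s],[s,c]])@p+x[:2], 0]*100+[0,0,90-np.degrees(t)+np.degrees(x[2])]
def rows(cur,wps):
    cur=np.array(cur,float)
    for w in wps:
        d=np.round(w-cur,2); d[2]=round(d[2],1); cur=cur+d; print('{"tx": %g, "ty": %g, "tz": 0, "yaw": %g, "claw": 0},'%tuple(d),end=' ')
    print(cur)
E
python3 -c "
from arc import *
w=[tool(.878,d) for d in(.036,.028,.021)]+[tool(t,.019) for t in np.linspace(.86,.14,16)]
rows([61.81,10.09,23.4],w)"
```

```text
{"tx": -0.75, "ty": -0.26, "tz": 0, "yaw": 0.1, "claw": 0}, {"tx": -0.74, "ty": -0.32, "tz": 0, "yaw": -0, "claw": 0}, {"tx": -0.64, "ty": -0.28, "tz": 0, "yaw": -0, "claw": 0}, {"tx": -0.49, "ty": -0.17, "tz": 0, "yaw": 1, "claw": 0}, {"tx": -0.8, "ty": -0.29, "tz": 0, "yaw": 2.8, "claw": 0}, {"tx": -0.78, "ty": -0.32, "tz": 0, "yaw": 2.7, "claw": 0}, {"tx": -0.77, "ty": -0.37, "tz": 0, "yaw": 2.8, "claw": 0}, {"tx": -0.75, "ty": -0.39, "tz": 0, "yaw": 2.7, "claw": 0}, {"tx": -0.73, "ty": -0.44, "tz": 0, "yaw": 2.8, "claw": 0}, {"tx": -0.71, "ty": -0.47, "tz": 0, "yaw": 2.7, "claw": 0}, {"tx": -0.68, "ty": -0.5, "tz": 0, "yaw": 2.8, "claw": 0}, {"tx": -0.67, "ty": -0.53, "tz": 0, "yaw": 2.7, "claw": 0}, {"tx": -0.63, "ty": -0.57, "tz": 0, "yaw": 2.8, "claw": 0}, {"tx": -0.61, "ty": -0.59, "tz": 0, "yaw": 2.7, "claw": 0}, {"tx": -0.57, "ty": -0.63, "tz": 0, "yaw": 2.8, "claw": 0}, {"tx": -0.55, "ty": -0.65, "tz": 0, "yaw": 2.7, "claw": 0}, {"tx": -0.51, "ty": -0.67, "tz": 0, "yaw": 2.8, "claw": 0}, {"tx": -0.49, "ty": -0.7, "tz": 0, "yaw": 2.7, "claw": 0}, {"tx": -0.44, "ty": -0.73, "tz": 0, "yaw": 2.8, "claw": 0}, [49.5   1.21 65.8 ]
```

servo_tool --steps '[{"tx": -0.75, "ty": -0.26, "tz": 0, "yaw": 0, "claw": 0}, {"tx": -0.75, "ty": -0.3, "tz": 0, "yaw": 0, "claw": 0}, {"tx": -0.65, "ty": -0.3, "tz": 0, "yaw": 0, "claw": 0}, {"tx": -0.5, "ty": -0.17, "tz": 0, "yaw": 1, "claw": 0}, {"tx": -0.8, "ty": -0.3, "tz": 0, "yaw": 2.8, "claw": 0}, {"tx": -0.78, "ty": -0.32, "tz": 0, "yaw": 2.7, "claw": 0}, {"tx": -0.77, "ty": -0.37, "tz": 0, "yaw": 2.8, "claw": 0}, {"tx": -0.75, "ty": -0.4, "tz": 0, "yaw": 2.7, "claw": 0}, {"tx": -0.73, "ty": -0.44, "tz": 0, "yaw": 2.8, "claw": 0}, {"tx": -0.7, "ty": -0.47, "tz": 0, "yaw": 2.7, "claw": 0}, {"tx": -0.68, "ty": -0.5, "tz": 0, "yaw": 2.8, "claw": 0}, {"tx": -0.67, "ty": -0.53, "tz": 0, "yaw": 2.7, "claw": 0}, {"tx": -0.63, "ty": -0.57, "tz": 0, "yaw": 2.8, "claw": 0}, {"tx": -0.6, "ty": -0.6, "tz": 0, "yaw": 2.7, "claw": 0}, {"tx": -0.57, "ty": -0.63, "tz": 0, "yaw": 2.8, "claw": 0}, {"tx": -0.55, "ty": -0.65, "tz": 0, "yaw": 2.7, "claw": 0}, {"tx": -0.5, "ty": -0.67, "tz": 0, "yaw": 2.8, "claw": 0}, {"tx": -0.5, "ty": -0.7, "tz": 0, "yaw": 2.7, "claw": 0}, {"tx": -0.44, "ty": -0.73, "tz": 0, "yaw": 2.8, "claw": 0}]'

```text
time_s: 4.95
position: [0.4943, 0.0125, 0.0915]
tool_rot: [[0.407, 0.913, 0.0], [0.913, -0.407, 0.0], [0.0, -0.0, -1.0]]
ft_force: [-0.0, -0.1, -1.1]
grip_width: -0.0001
gripper_force: 0.4
```

```bash
python3 -c "
from h import *
a,_=snap('side','d1'); b,_=snap('scene','s1')
a=cv2.resize(a[200:345,270:410],None,fx=2.8,fy=2.8,interpolation=2);b=cv2.resize(b[180:325,225:365],None,fx=2.8,fy=2.8,interpolation=2)
cv2.imwrite('pics/c3.png',np.hstack([a,b])[:,:,::-1])
from arc import *
rows([49.43,1.19,65.7],[tool(t,.019) for t in np.linspace(.12,-.02,8)])"
```

```text
{"tx": -0.11, "ty": -0.28, "tz": 0, "yaw": 1.2, "claw": 0}, {"tx": -0.17, "ty": -0.31, "tz": 0, "yaw": 1.1, "claw": 0}, {"tx": -0.16, "ty": -0.32, "tz": 0, "yaw": 1.2, "claw": 0}, {"tx": -0.16, "ty": -0.31, "tz": 0, "yaw": 1.1, "claw": 0}, {"tx": -0.15, "ty": -0.32, "tz": 0, "yaw": 1.2, "claw": 0}, {"tx": -0.15, "ty": -0.33, "tz": 0, "yaw": 1.1, "claw": 0}, {"tx": -0.13, "ty": -0.32, "tz": 0, "yaw": 1.2, "claw": 0}, {"tx": -0.14, "ty": -0.33, "tz": 0, "yaw": 1.1, "claw": 0}, [48.26 -1.33 74.9 ]
```

View pics/c3.png

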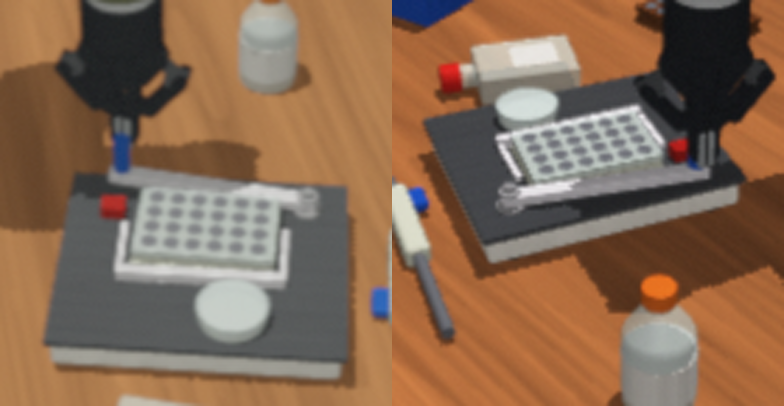

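The bar is nearly shut, with the fingers behind the post at crop (121,150) and the plate still off the rail. I'll close the rest slowly and watch the force.

servo_tool --steps '[{"tx": -0.11, "ty": -0.28, "tz": 0, "yaw": 1.2, "claw": 0}, {"tx": -0.17, "ty": -0.31, "tz": 0, "yaw": 1.1, "claw": 0}, {"tx": -0.16, "ty": -0.32, "tz": 0, "yaw": 1.2, "claw": 0}, {"tx": -0.08, "ty": -0.16, "tz": 0, "yaw": 0.6, "claw": 0}, {"tx": -0.08, "ty": -0.16, "tz": 0, "yaw": 0.6, "claw": 0}, {"tx": -0.08, "ty": -0.16, "tz": 0, "yaw": 0.6, "claw": 0}, {"tx": -0.08, "ty": -0.16, "tz": 0, "yaw": 0.6, "claw": 0}, {"tx": 0, "ty": 0, "tz": 0, "yaw": 0, "claw": 0}]'

```text
time_s: 5.85
position: [0.4872, -0.003, 0.0913]
tool_rot: [[0.314, 0.95, -0.0], [0.95, -0.314, -0.0], [-0.0, 0.0, -1.0]]
ft_force: [-0.4, -0.4, 0.3]
grip_width: 0.0
gripper_force: 0.0
```

servo_tool --steps '[{"tx": -0.06, "ty": -0.15, "tz": 0, "yaw": 0.5, "claw": 0}, {"tx": -0.06, "ty": -0.15, "tz": 0, "yaw": 0.5, "claw": 0}, {"tx": -0.06, "ty": -0.15, "tz": 0, "yaw": 0.5, "claw": 0}, {"tx": -0.05, "ty": -0.15, "tz": 0, "yaw": 0.5, "claw": 0}, {"tx": 0, "ty": 0, "tz": 0, "yaw": 0, "claw": 0}]'

```text
time_s: 6.35
position: [0.4849, -0.0091, 0.0913]
tool_rot: [[0.28, 0.96, -0.0], [0.96, -0.28, -0.0], [-0.0, 0.0, -1.0]]
ft_force: [0.2, 0.5, 0.3]
grip_width: -0.0001
gripper_force: 0.0
```

Force is still small, so I'll go on in 1 mm steps until it rises.

servo_tool --steps '[{"tx": -0.03, "ty": -0.1, "tz": 0, "yaw": 0, "claw": 0}, {"tx": -0.03, "ty": -0.1, "tz": 0, "yaw": 0, "claw": 0}, {"tx": 0, "ty": 0, "tz": 0, "yaw": 0, "claw": 0}]'

```text
time_s: 6.65
position: [0.4844, -0.0109, 0.0913]
tool_rot: [[0.281, 0.96, 0.0], [0.96, -0.281, -0.0], [-0.0, 0.0, -1.0]]
ft_force: [-0.4, -0.0, 0.5]
grip_width: 0.0001
gripper_force: 0.2
```

servo_tool --steps '[{"tx": -0.03, "ty": -0.1, "tz": 0, "yaw": 0, "claw": 0}, {"tx": -0.03, "ty": -0.1, "tz": 0, "yaw": 0, "claw": 0}, {"tx": 0, "ty": 0, "tz": 0, "yaw": 0, "claw": 0}]'

```text
time_s: 6.95
position: [0.4841, -0.0117, 0.0914]
tool_rot: [[0.281, 0.96, 0.001], [0.96, -0.281, 0.003], [0.003, 0.0, -1.0]]
ft_force: [2.9, 9.7, -0.2]
grip_width: 0.0001
gripper_force: 5.4
```

servo_tool --steps '[{"tx": -0.03, "ty": -0.1, "tz": 0, "yaw": 0, "claw": 0}, {"tx": 0, "ty": 0, "tz": 0, "yaw": 0, "claw": 0}, {"tx": 0, "ty": 0, "tz": 0, "yaw": 0, "claw": 0}]'

```text
time_s: 7.25
position: [0.4841, -0.0118, 0.0914]
tool_rot: [[0.281, 0.96, 0.002], [0.96, -0.281, 0.004], [0.004, 0.001, -1.0]]
ft_force: [5.3, 15.9, -1.1]
grip_width: -0.0002
gripper_force: 8.3
```

It's hard against the stop: force rises to 17 N with no motion. I'll back off along the outward normal, lift, and look.

servo_tool --steps '[{"tx": 0.1, "ty": 0.3, "tz": 0, "yaw": 0, "claw": 0}, {"tx": 0.3, "ty": 1, "tz": 0, "yaw": 0, "claw": 0}, {"tx": 0.6, "ty": 2, "tz": 0, "yaw": 0, "claw": 0}, {"tx": 0.6, "ty": 2, "tz": 0, "yaw": 0, "claw": 0}, {"tx": 0, "ty": 0, "tz": 3, "yaw": 0, "claw": 0}, {"tx": 0, "ty": 0, "tz": 4, "yaw": 0, "claw": 0}, {"tx": 0, "ty": 0, "tz": 4, "yaw": 0, "claw": 0}, {"tx": -3, "ty": 3, "tz": 4, "yaw": 0, "claw": 0}, {"tx": -4, "ty": 3, "tz": 0, "yaw": 0, "claw": 0}, {"tx": -4, "ty": 3, "tz": 0, "yaw": 0, "claw": 0}, {"tx": 0, "ty": 0, "tz": 0, "yaw": 0, "claw": 0}]'

```text
time_s: 8.35
position: [0.3896, 0.1274, 0.236]
tool_rot: [[0.277, 0.961, -0.001], [0.961, -0.277, 0.0], [0.0, -0.001, -1.0]]
ft_force: [0.1, -0.6, 0.1]
grip_width: -0.0001
gripper_force: 0.0
```

```bash
python3 -c "
from h import *
a,_=snap('side','d2'); b,_=snap('scene','s2')
a=cv2.resize(a[230:345,275:405],None,fx=3,fy=3,interpolation=2);b=cv2.resize(b[190:305,225:355],None,fx=3,fy=3,interpolation=2)
cv2.imwrite('pics/c4.png',np.hstack([a,b])[:,:,::-1])"
```

```text
(no output)
```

View pics/c4.png

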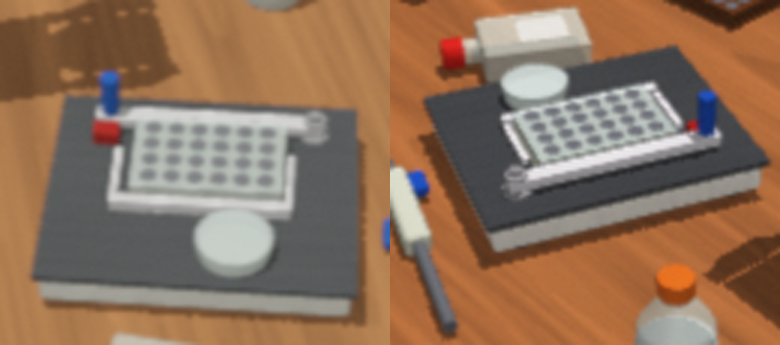

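The bar lies against the red stop at (107,132), the plate sits flat and square between bar and rail, and the dish, flask and bottle are undisturbed. I'm handing it in.

```bash
python3 -c "
from rig import env
print(env.close_job())"
```

```text
the job is handed in; nothing more can be done
None
```

The clamp bar is shut hard against the red stop, and the last pictures show the well plate lying flat against the rail with the nearby things in view undisturbed; I handed the job in with the arm clear, just over 8 s into the 38 s limit.

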